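# Open the slant-front box and take off a push-and-turn cap

### The job

Pull the clear slanted flap of the white box down by its bar until it is fully open, and leave it open. Then press the safety cap of the bottle inside down, turn it counter-clockwise while pressed, and lift it off; finish while still holding the cap in the gripper, level and still, straight above the bottle's open neck with about 5 cm of clear air between them. Do not disturb the tin, toothbrush, comb or tweezers.

Things in the scene. Friction and masses are not known exactly. Their poses are not given: they have to be found in the camera images.
- box: White plastic slant-front box fixed on the shelf, 195 deep (x), 210 wide (y). Origin on the shelf, mid-width, 105 mm behind the flap's hinge; x points front to back, z up. Floor 6 thick; back wall 75 high, inner face at x = 85; side walls (inner faces y = +-99) slope up at 45 degrees with the flap to 136. No roof: the closed flap covers the bottle from above.
- flap (a joint): Angle (rad) of the clear flap (200 long, 196 wide, 5 thick, 0.25 kg) hinged at its bottom edge. 0 = closed, leaning back 45 degrees over the box, shut by its weight; grows towards box -x. Upright at 0.79. Damped: past about 0.9 it sinks open by itself in some 3 s to its stop at 2.17, nearly flat in front of the box. Takes about 1 N at the bar.
- flap_hinge (a point): Centre of the flap's hinge line, 12 mm above the shelf, box x = -105. The hinge line runs along the box's y.
- flap_handle (a point): Centre of the flap's round bar, 10 mm thick, parallel to the hinge line, on two stems 90 mm apart (82 free). It stands 42 mm off the panel's middle plane, 195 mm up along the panel, so 199.5 mm from the hinge line. Flap closed: 108 mm behind (box +x of) the hinge, 180 mm above the shelf. Moves with the flap.
- bottle: Amber medicine bottle held immovably upright in a round white cup (60 wide, 16 high) fixed to the box floor. Origin under the cup's centre, 6 mm above the shelf; z up. Body 34 in diameter up to 41 mm; neck 21.6 in diameter up to 63.5 mm, with two 5 mm wide lugs along the bottle's +-x at 53 to 57 mm, reaching 15.5 mm from the axis. Yaw varies.
- bottle_mouth (a point): Centre of the top of the bottle's neck, 63.5 mm above the bottle's origin (69.5 above the shelf).
- bottle_spring (a joint): Travel (m) of the sprung plunger in the neck that pushes up on the cap: 0 = up, grows as the cap is pressed down. Pushes back 4.2 N at 0 and 8.8 N at 0.0065, where the cap meets the neck's top and goes no lower. The cap must be down over 0.0045 to turn.
- cap: White ribbed push-and-turn cap, 40 in diameter, 25 high, 30 g, a low bar across its top along its x. Origin under its centre; z up. At the start its underside is 54, its top 79 above the shelf, its x along the bottle's x. Locked unless pressed 5 to 6.5 mm down; then it turns counter-clockwise from above: keep it pressed; 57 to 86 degrees free it (stop near 90), then it lifts straight off.
- cap_top (a point): Centre of the cap's flat top, 25 mm above its origin.
- tin: Closed round aluminium lip balm tin, 39 in diameter, 18 high, loose on the shelf beside the box; leave alone. Origin under its centre.
- toothbrush: Grey electric toothbrush handle standing loose and upright on the shelf beside the box, 44 wide at the foot, 167 high; leave alone. Origin under its centre.
- organizer: Fixed three-tier organizer of white plastic trays, 250 (x) by 170 (y), 152 high, off to the robot's right. Origin under its centre.
- comb: Green plastic comb, 150 by 30 by 5, lying loose in the organizer's top tray; leave alone. Origin under its middle.
- tweezers: Chrome tweezers, 100 by 11 by 6, lying loose in the organizer's top tray; leave alone. Origin under its middle.
Mind the look-alikes: they are no part of the job. What is shaped like the cap but green, purple or yellow is not meant.

How it is judged (in metres and radians):
On the way, in this order (a step that is already met when the one before it is completed fails the run):
1. the flap is fully open (value of joint flap above 2 rad), for 0.2 s.
2. the cap is pressed down on the bottle (value of joint bottle_spring above 0.003 m and horizontal distance between cap and bottle below 0.006 m), for 0.05 s.
3. the cap is turned out of its lock while on the neck (angle between the x axis of cap and the x axis of bottle, either way round above 0.65 rad and z of cap in the frame of bottle below 0.056 m and horizontal distance between cap and bottle below 0.008 m), for 0.05 s.
At the end, for the whole second after the job is handed in: Flap over 2.0 rad. Cap gripped (over 1 N), underside 25 to 100 mm above the neck top, within 25 mm of its axis, tilted under 0.3 rad, under 0.03 m/s, not touching bottle or box. Tin, toothbrush, comb, tweezers within 25 mm of their start, toothbrush upright (value of joint flap above 2 rad and z of cap in the frame of bottle_mouth between 0.025 and 0.1 m and horizontal distance between cap and bottle_mouth below 0.025 m and angle between each of cap, toothbrush's own z axis and vertical below 0.3 rad and height (world z) of cap_top above 0.1 m and linear speed of cap below 0.03 m/s and contact force between cap and the fingers above 1 N and contact force between cap and bottle below 0.05 N and contact force between cap and box below 0.05 N and not (distance of any of tin, toothbrush, comb, tweezers from where it was at the start of the episode above 0.025 m)); the arm keeps its last pose, push and grip.
It fails at once if a bystander is disturbed (moved over 25 mm) (distance of any of tin, toothbrush, comb, tweezers from where it was at the start of the episode above 0.025 m).
It fails at once if the toothbrush handle is tipped (angle between toothbrush's own z axis and vertical above 0.3 rad).
It also fails if it takes over 48 s, if anything falls off the work surface, if the arm or the gripper's body presses on something with over 40 N, if the wrist force passes 120 N, or if a joint passes its speed limit or range.

### The arm

A 6-joint arm with a two-finger parallel gripper is mounted at the origin on the work surface. World frame = base frame: x ahead of the robot, y to its left, z up, the work surface at z = 0. Lengths are in mm, angles in degrees, forces in N, time in s.
With the tool pointing down it reaches from about 425 to 1125 mm from the base axis. Payload 14.9 kg.
Tool frame: the origin (TCP) lies at the very end of the fingers, on their centre line; the grasp point (between the pads) lies 19 mm behind it; z points along the fingers, x is the direction in which the jaws open and shut, and the axes are right-handed (so a half turn about z gives the same grasp; the last joint's range is limited). The gripper opens to 91 mm and grips with 3 to 60 N. Pads are 32 mm wide; open, the fingers measure 118 mm over their backs; the gripper's body (76 mm by 178 mm) begins 60 mm behind the grasp point.
Start: joints at [72.806, 21.709, 99.362, -0, 58.929, -1.908], TCP at [184.559, 675.245, 213.932] pointing down, gripper open.
Joint ranges: [-158.91, 158.91], [-42.39, 125.64], [0.06, 152.35], [-60.88, 240.88], [17.5, 164.5], [-176.32, 176.32]. Speed limits (degrees/s): [108.29, 108.29, 136.94, 180, 180, 180].

### API

Orientations are given as [roll, pitch, yaw] about the fixed x, y, z axes, in that order (R = Rz(yaw) Ry(pitch) Rx(roll)).
In Python, from plant import status, get_image, order gives the robot as it stands.
- The arm moves only by the tool jog_arm, never from a script. Its argument "steps" is a list of rows, each an object of numbers: "hand": the closure in counts, from 0 (fully open) to 255 (shut); "x", "y", "z": the shift along the tool's x, y, z in cm; "rx", "ry", "rz": the turn, a rotation vector about the tool's x, y, z in rad. A call has 1 to 12 rows; each row is the pose to reach, as a shift and turn from the pose commanded when the call began, along the tool's axes at that moment; what a row does not reach only later rows make up. A row lasts 1/8 s, in which the tool goes at most 62.5 mm and 10.7 degrees, less where a joint would pass 70% of its speed; a pose out of reach is approached as far as the arm can. A call with a gripper value outside its range is refused whole. The fingers move at their own pace and stop on an object; "squeeze" is the grip in N (left out, the last holds). Time passes only in rows, so rows that repeat a pose let the fingers close. It gives the time, the measured TCP pose, the force and the opening at its end, in the units of the state.
- status.observe(): the state, without advancing time (a new reading comes with each control period).
- get_image(name): name is "scene" or "top" or "wrist"; returns a dict with "pixels" (400x640x3 uint8, red, green, blue), "fx", "fy", "cx", "cy" (pixels), "dist_coeffs" ([k1, k2, p1, p2, k3] as OpenCV has them; the pictures are not rectified), "xyz" and "rotation" of the camera in the world; the wrist camera has in their place "hand_eye" (4x4, takes a point from camera to tool coordinates, whose origin is the TCP and whose axes are the tool frame's). Camera axes: x right, y down, z forward; pixel columns grow to the right and rows downward; lengths in mm; the calibration is good to about 2 mm. A picture is of the moment at which its call begins: read the wrist's pose just before it. There is no depth.
- order.finish_job(): hands the job in, once; it reports no verdict.
The state is a dict: "clock": time; "joints": joint angles; "joint_velocities": joint speeds; "joint_efforts": joint torques, N m; "ee_pos": TCP position; "orientation": TCP orientation; "force": force on the tool from outside, world axes, zero at the start; "torque": the same for the moment, N m; "opening": finger opening in mm.
Only numpy, scipy, OpenCV 4.12 (cv2) and the standard library are available. Lean on these libraries where they do the work, as an engineer would, in place of code of your own. Each camera call takes 0.05 s, during which the arm holds its last target.

## Working session

There is one attempt and no reset: what is moved stays moved. The work goes in short steps, Python scripts to look and compute and a tool call to move; the robot and the scene stay as the last step left them, time stands still between calls to the robot, and variables do not carry over. Pictures are saved under pics/ and viewed, and the job is handed in when it is done.

Besides the shell and the picture viewer there is one more tool, called by a JSON object that holds its "fn" and its "kwargs". jog_arm: Moves the arm, as the interface text tells. Its arguments: {"type":"object","properties":{"steps":{"type":"array","items":{"type":"object","properties":{"hand":{"type":"number"},"x":{"type":"number"},"y":{"type":"number"},"z":{"type":"number"},"rx":{"type":"number"},"ry":{"type":"number"},"rz":{"type":"number"}}}},"squeeze":{"type":"number"}},"required":["steps"]}

```bash
ls; mkdir -p pics; python3 - <<'E'
from plant import status,get_image
import cv2
print(status.observe())
for n in ("scene","top","wrist"):
    d=get_image(n); cv2.imwrite(f"pics/{n}0.png",d["pixels"][:,:,::-1])
    print({k:v for k,v in d.items() if k!="pixels"})
E
```

```text
pics
{'clock': 0.0, 'joints': array([ 7.28062009e+01,  2.17386189e+01,  9.93954887e+01,  4.76474186e-04,
        5.89279551e+01, -1.90830650e+00]), 'joint_velocities': array([ 0.03261937, -0.00809889,  0.02007448, -0.02850618, -0.1261495 ,
        0.05919788]), 'joint_efforts': array([-5.42535381e-04, -7.63700438e+01, -4.34368765e+01,  6.50304509e-02,
        4.24477318e-02, -7.24835513e-05]), 'ee_pos': array([184.4317239 , 674.85894647, 213.28802528]), 'orientation': array([-1.79997526e+02,  6.20146259e-02,  7.47142626e+01]), 'force': array([-0.79662439, -0.47444289,  0.47180481]), 'torque': array([-0.01250422, -0.0140598 ,  0.00414251]), 'opening': 91.09288701546225}
{'fx': 404.6878765750526, 'fy': 404.6878765750526, 'cx': 325.02801852716675, 'cy': 197.76766185315498, 'dist_coeffs': array([0.02041821, 0.        , 0.        , 0.        , 0.        ]), 'xyz': array([1404.22419729,  349.98103168,  879.38167464]), 'rotation': array([-130.37832063,    0.86342027,  119.37775175])}
{'fx': 375.70896264037077, 'fy': 375.70896264037077, 'cx': 322.4347302643046, 'cy': 201.53014185740156, 'dist_coeffs': array([-0.06057856,  0.        ,  0.        ,  0.        ,  0.        ]), 'xyz': array([ 498.02233445, -103.07507868,  941.1489134 ]), 'rotation': array([-169.37772213,    1.59695169,  -89.98338302])}
{'fx': 315.80677826286427, 'fy': 315.80677826286427, 'cx': 314.7432395530062, 'cy': 204.98161222048066, 'dist_coeffs': array([-0.02293008,  0.        ,  0.        ,  0.        ,  0.        ]), 'hand_eye': array([[ 9.99999756e-01, -5.21485228e-04, -4.63780465e-04,
        -9.37066625e-01],
       [ 6.16376754e-04,  9.71630457e-01,  2.36503435e-01,
        -6.52849866e+01],
       [ 3.27290177e-04, -2.36503664e-01,  9.71630542e-01,
        -1.70010173e+02],
       [ 0.00000000e+00,  0.00000000e+00,  0.00000000e+00,
         1.00000000e+00]])}
```

View pics/scene0.png

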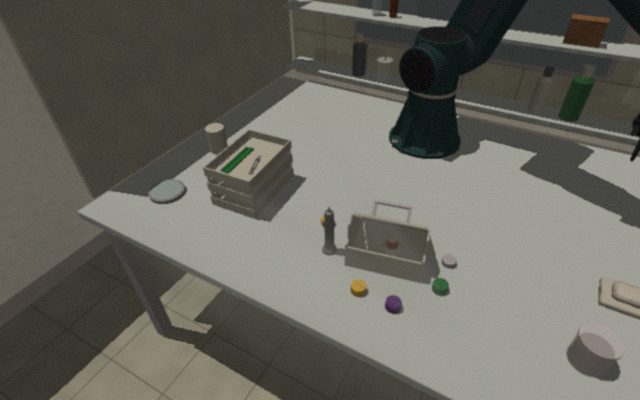

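View pics/top0.png

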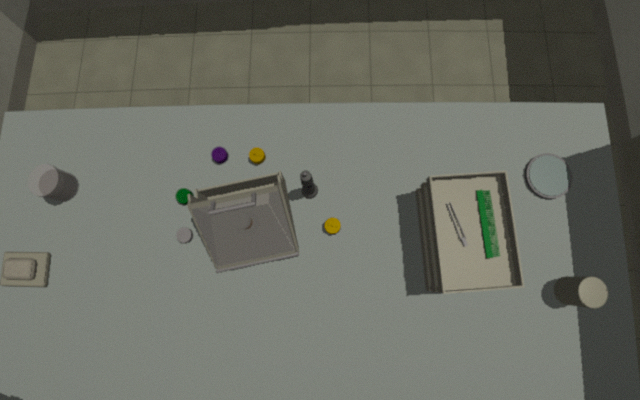

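View pics/wrist0.png

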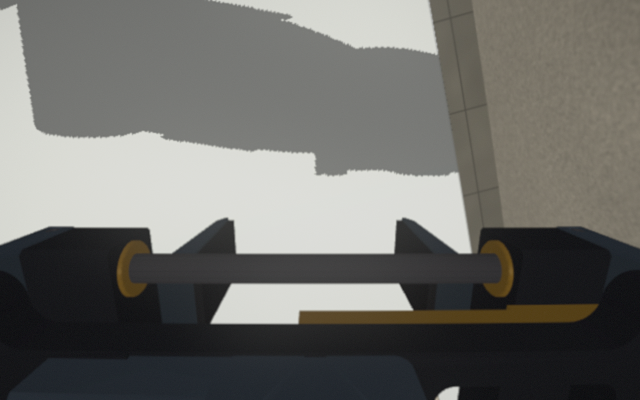

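The top view shows the box at about (190–300, 175–270), the bar near (232, 203), the toothbrush at (308, 185) and the tin at (184, 235). I'll enlarge the crops next.

```bash
python3 - <<'E'
import cv2
a=cv2.imread("pics/top0.png")[140:290,165:345]
cv2.imwrite("pics/topc.png",cv2.convertScaleAbs(cv2.resize(a,None,fx=4,fy=4,interpolation=cv2.INTER_CUBIC),alpha=1.5))
a=cv2.imread("pics/scene0.png")[190:310,310:470]
cv2.imwrite("pics/scenec.png",cv2.convertScaleAbs(cv2.resize(a,None,fx=5,fy=5,interpolation=cv2.INTER_CUBIC),alpha=1.5))
E
```

```text
(no output)
```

View pics/topc.png

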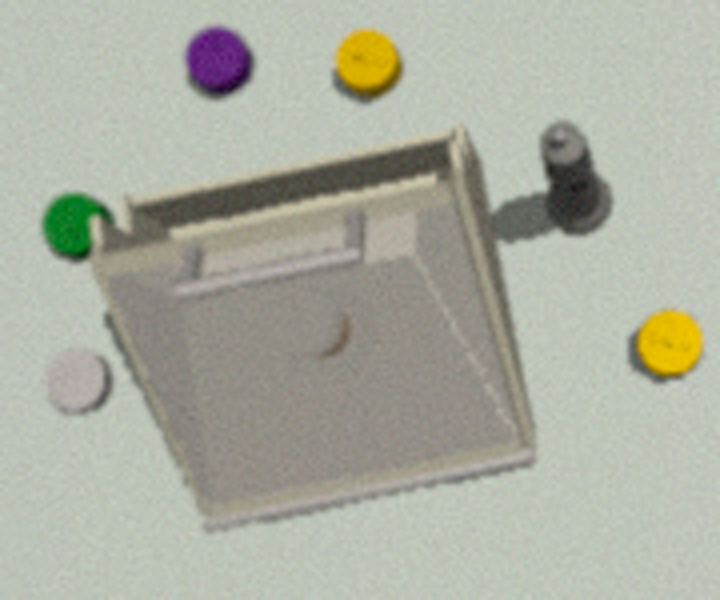

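View pics/scenec.png

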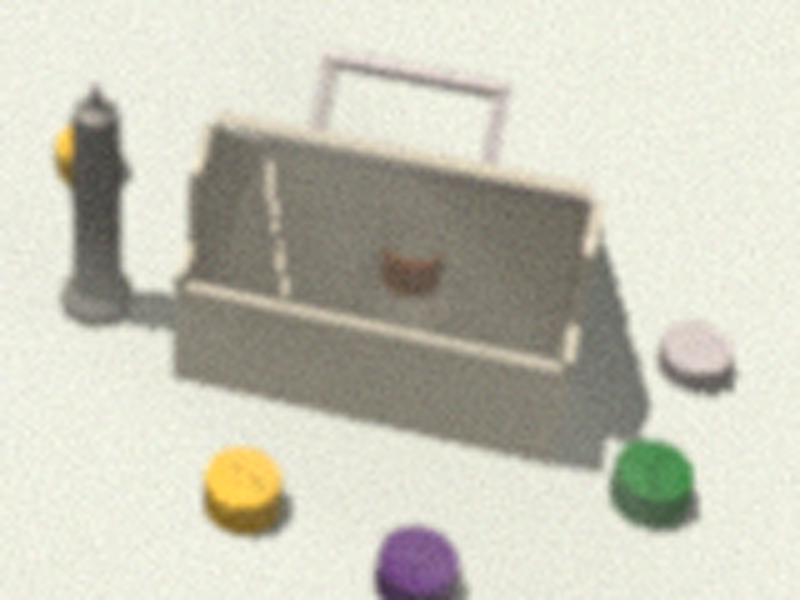

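```bash
cat > h.py <<'E'
import numpy as np, cv2
from scipy.spatial.transform import Rotation as R
from plant import status,get_image
CAM={}
def cam(n):
    s=status.observe() if n=="wrist" else None
    d=get_image(n)
    K=np.array([[d["fx"],0,d["cx"]],[0,d["fy"],d["cy"]],[0,0,1]])
    if n=="wrist":
        T=np.eye(4);T[:3,:3]=R.from_euler("xyz",s["orientation"],degrees=True).as_matrix();T[:3,3]=s["ee_pos"]
        W=T@d["hand_eye"]; return d["pixels"],K,d["dist_coeffs"],W[:3,3],W[:3,:3]
    return d["pixels"],K,d["dist_coeffs"],np.array(d["xyz"]),R.from_euler("xyz",d["rotation"],degrees=True).as_matrix()
def ray(c,uv):
    p=cv2.undistortPoints(np.array([[uv]],float),c[1],c[2])[0,0]
    v=c[4]@np.array([p[0],p[1],1]);return c[3],v/np.linalg.norm(v)
def atz(c,uv,z):
    o,v=ray(c,uv);return o+v*(z-o[2])/v[2]
def tri(a,b):
    (o1,v1),(o2,v2)=a,b
    A=np.stack([v1,-v2],1);t=np.linalg.lstsq(A,o2-o1,rcond=None)[0]
    p,q=o1+v1*t[0],o2+v2*t[1];return (p+q)/2,np.linalg.norm(p-q)
def proj(c,P):
    Rc=c[4].T;r=cv2.Rodrigues(Rc)[0];t=-Rc@c[3]
    return cv2.projectPoints(np.atleast_2d(np.array(P,float)),r,t,c[1],c[2])[0][:,0]
E
python3 - <<'E'
from h import *
np.set_printoptions(precision=1,suppress=True)
t=cam("top");s=cam("scene")
L=tri(ray(t,(209.5,212.5)),ray(s,(411,208.6)));Rr=tri(ray(t,(254.5,204.2)),ray(s,(376,202.4)))
print("bar",L,Rr,atz(t,(209.5,212.5),180),atz(t,(254.5,204.2),180))
a=atz(t,(216.7,271.2),8);b=atz(t,(298.2,254.5),8);print("front",a,b,np.linalg.norm(a-b))
print("tin",atz(t,(184.5,235),18),"tb",atz(t,(310,192),10),"cap?",atz(t,(244,222),79))
print(proj(s,[100+500,0,0]))
E
```

```text
bar (array([619.9, 153.1, 176.2]), np.float64(2.8130661347499535)) (array([637.2,  60.9, 172.3]), np.float64(0.3603948730485292)) [618.8 153.2 180. ] [635.9  59.1 180. ]
front [498.7 185.1   8. ] [540.2 -17.1   8. ] 206.5137865654603
tin [587.5 268.6  18. ] tb [697.5 -45.5  10. ] cap? [612.1 104.   79. ]
[[358.8 231.8]]
```

```bash
cat >> h.py <<'E'
def rel(P,yaw,note=""):
    "shift (cm) and rz (rad) from the present pose to down-pointing tool at P, yaw"
    s=status.observe();M=R.from_euler("xyz",s["orientation"],degrees=True)
    d=M.inv().apply(np.array(P,float)-s["ee_pos"])/10
    rv=(M.inv()*R.from_euler("xyz",[180,0,yaw],degrees=True)).as_rotvec()
    print(note,"shift cm",d.round(2),"rot",rv.round(3),"tcp",s["ee_pos"].round(1),s["orientation"].round(1))
E
python3 - <<'E'
from h import *
rel([628,106.3,250],11)
E
```

```text
shift cm [-43.17  57.78  -3.62] rot [0.    0.    1.112] tcp [184.5 675.1 213.7] [-180.     0.    74.7]
```

{"fn": "jog_arm", "kwargs": {"steps": [{"hand":160,"x":-21.6,"y":28.9,"z":-3.6,"rz":0.556},{"hand":160,"x":-43.2,"y":57.8,"z":-3.6,"rz":1.112},{"hand":160,"x":-43.2,"y":57.8,"z":-3.6,"rz":1.112},{"hand":160,"x":-43.2,"y":57.8,"z":-3.6,"rz":1.112},{"hand":160,"x":-43.2,"y":57.8,"z":-3.6,"rz":1.112},{"hand":160,"x":-43.2,"y":57.8,"z":-3.6,"rz":1.112},{"hand":160,"x":-43.2,"y":57.8,"z":-3.6,"rz":1.112},{"hand":160,"x":-43.2,"y":57.8,"z":-3.6,"rz":1.112},{"hand":160,"x":-43.2,"y":57.8,"z":-3.6,"rz":1.112},{"hand":160,"x":-43.2,"y":57.8,"z":-3.6,"rz":1.112},{"hand":160,"x":-43.2,"y":57.8,"z":-3.6,"rz":1.112},{"hand":160,"x":-43.2,"y":57.8,"z":-3.6,"rz":1.112}], "squeeze": 30}}

```text
schema error: expected keys hand, x, y, z, rx, ry, rz
```

All keys have to be present in each row.

{"fn": "jog_arm", "kwargs": {"steps": [{"hand":160,"x":-21.6,"y":28.9,"z":-3.6,"rx":0,"ry":0,"rz":0.556},{"hand":160,"x":-43.2,"y":57.8,"z":-3.6,"rx":0,"ry":0,"rz":1.112},{"hand":160,"x":-43.2,"y":57.8,"z":-3.6,"rx":0,"ry":0,"rz":1.112},{"hand":160,"x":-43.2,"y":57.8,"z":-3.6,"rx":0,"ry":0,"rz":1.112},{"hand":160,"x":-43.2,"y":57.8,"z":-3.6,"rx":0,"ry":0,"rz":1.112},{"hand":160,"x":-43.2,"y":57.8,"z":-3.6,"rx":0,"ry":0,"rz":1.112},{"hand":160,"x":-43.2,"y":57.8,"z":-3.6,"rx":0,"ry":0,"rz":1.112},{"hand":160,"x":-43.2,"y":57.8,"z":-3.6,"rx":0,"ry":0,"rz":1.112},{"hand":160,"x":-43.2,"y":57.8,"z":-3.6,"rx":0,"ry":0,"rz":1.112},{"hand":160,"x":-43.2,"y":57.8,"z":-3.6,"rx":0,"ry":0,"rz":1.112},{"hand":160,"x":-43.2,"y":57.8,"z":-3.6,"rx":0,"ry":0,"rz":1.112},{"hand":160,"x":-43.2,"y":57.8,"z":-3.6,"rx":0,"ry":0,"rz":1.112}], "squeeze": 30}}

```text
clock: 1.75
ee_pos: [629.7, 103.7, 250.1]
orientation: [180.0, -0.0, 10.9]
force: [-0.9, 0.7, -0.2]
opening: 33.7
```

```bash
python3 - <<'E'
from h import *
np.set_printoptions(precision=1,suppress=True)
c=cam("wrist");cv2.imwrite("pics/w1.png",c[0][:,:,::-1])
e=np.array([-np.sin(np.radians(11)),np.cos(np.radians(11)),0])
print(proj(c,[np.array([628,106.3,180])+e*k for k in (-45,0,45)]))
E
```

```text
[[313.1 262.5]
 [312.9 209.3]
 [312.7 151.4]]
```

View pics/w1.png

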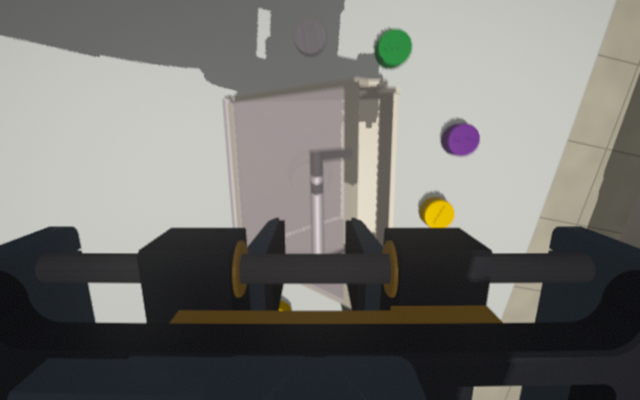

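The wrist view has the bar running along column 317 from about row 155 to 255, between the fingers and within 2 mm of the prediction. I'll lower over it.

{"fn": "jog_arm", "kwargs": {"steps": [{"hand":160,"x":0.1,"y":0,"z":4.2,"rx":0,"ry":0,"rz":0},{"hand":160,"x":0.1,"y":0,"z":8.4,"rx":0,"ry":0,"rz":0},{"hand":205,"x":0.1,"y":0,"z":8.4,"rx":0,"ry":0,"rz":0},{"hand":205,"x":0.1,"y":0,"z":8.4,"rx":0,"ry":0,"rz":0},{"hand":205,"x":0.1,"y":0,"z":8.4,"rx":0,"ry":0,"rz":0}]}}

```text
clock: 2.42
ee_pos: [630.2, 106.6, 168.0]
orientation: [180.0, -0.2, 11.0]
force: [0.7, -0.3, -0.0]
opening: 18.1
```

{"fn": "jog_arm", "kwargs": {"steps": [{"hand":205,"x":-1.8,"y":0,"z":-0.8,"rx":0,"ry":0,"rz":0},{"hand":205,"x":-3.4,"y":0,"z":-1.6,"rx":0,"ry":0,"rz":0},{"hand":205,"x":-5.1,"y":0,"z":-2.2,"rx":0,"ry":0,"rz":0},{"hand":205,"x":-6.8,"y":0,"z":-2.6,"rx":0,"ry":0,"rz":0},{"hand":205,"x":-8.5,"y":0,"z":-3.0,"rx":0,"ry":0,"rz":0},{"hand":205,"x":-10.3,"y":0,"z":-3.1,"rx":0,"ry":0,"rz":0},{"hand":205,"x":-12.0,"y":0,"z":-3.1,"rx":0,"ry":0,"rz":0},{"hand":205,"x":-13.7,"y":0,"z":-3.0,"rx":0,"ry":0,"rz":0},{"hand":205,"x":-15.4,"y":0,"z":-2.7,"rx":0,"ry":0,"rz":0},{"hand":205,"x":-17.1,"y":0,"z":-2.3,"rx":0,"ry":0,"rz":0},{"hand":205,"x":-18.4,"y":0,"z":-1.8,"rx":0,"ry":0,"rz":0}]}}

```text
clock: 3.8
ee_pos: [447.4, 71.0, 183.5]
orientation: [-180.0, 0.0, 11.0]
force: [0.2, 0.1, 0.1]
opening: 17.5
```

{"fn": "jog_arm", "kwargs": {"steps": [{"hand":190,"x":-0.6,"y":0,"z":-1.0,"rx":0,"ry":0,"rz":0},{"hand":170,"x":-0.6,"y":0,"z":-5,"rx":0,"ry":0,"rz":0},{"hand":150,"x":-0.6,"y":0,"z":-10,"rx":0,"ry":0,"rz":0},{"hand":150,"x":-0.6,"y":0,"z":-10,"rx":0,"ry":0,"rz":0}]}}

```text
clock: 4.3
ee_pos: [444.7, 70.3, 288.2]
orientation: [180.0, -0.4, 11.0]
force: [0.0, -0.2, -0.1]
opening: 37.3
```

```bash
python3 - <<'E'
from h import *
for n in("wrist","top"):
    c=cam(n);cv2.imwrite(f"pics/{n}2.png",c[0][:,:,::-1])
E
```

```text
(no output)
```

View pics/wrist2.png

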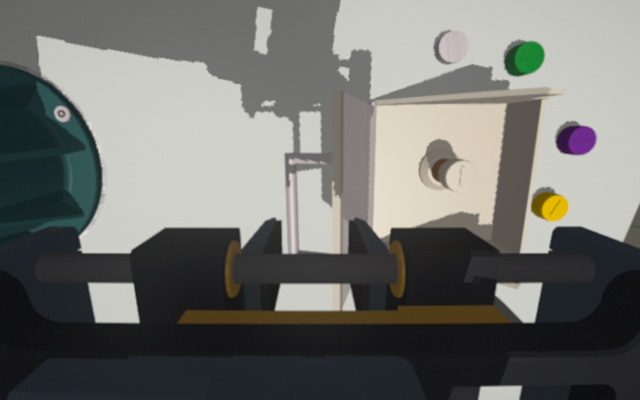

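View pics/top2.png

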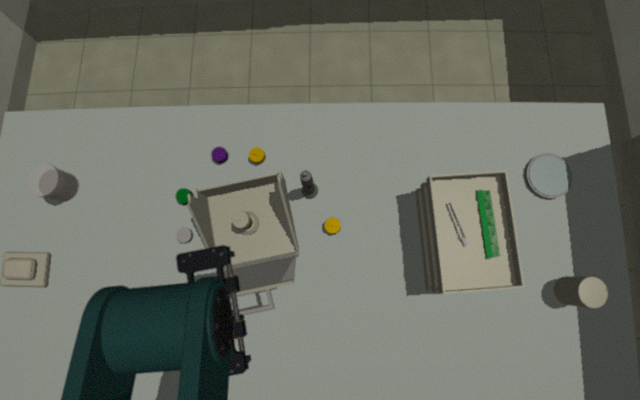

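The flap is past upright and sinking, and the cap is now visible at top (242, 219) and wrist (459, 176). I'll enlarge it.

```bash
python3 - <<'E'
import cv2
a=cv2.imread("pics/top2.png")[195:245,215:275];b=cv2.imread("pics/wrist2.png")[140:210,400:500]
cv2.imwrite("pics/a.png",cv2.hconcat([cv2.convertScaleAbs(cv2.resize(a,(480,400),interpolation=3),alpha=1.2),cv2.resize(b,None,fx=3,fy=400/70,interpolation=2)]))
E
python3 - <<'E'
from h import *
s=cam("scene");cv2.imwrite("pics/s2.png",cv2.convertScaleAbs(cv2.resize(s[0][190:290,330:450,::-1],None,fx=5,fy=5,interpolation=2),alpha=1.5))
E
```

```text
(no output)
```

View pics/a.png

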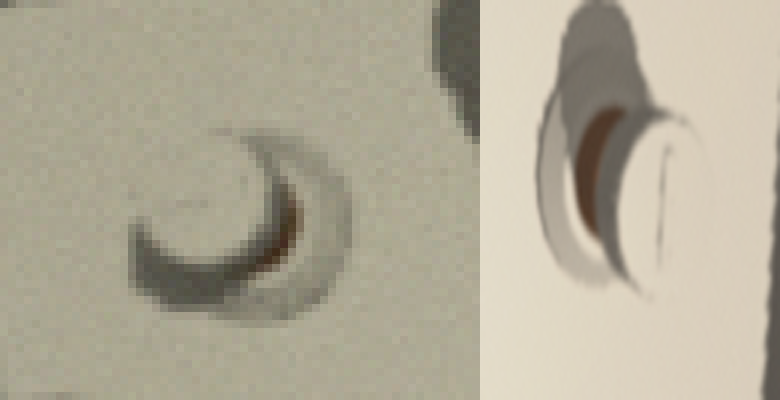

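View pics/s2.png

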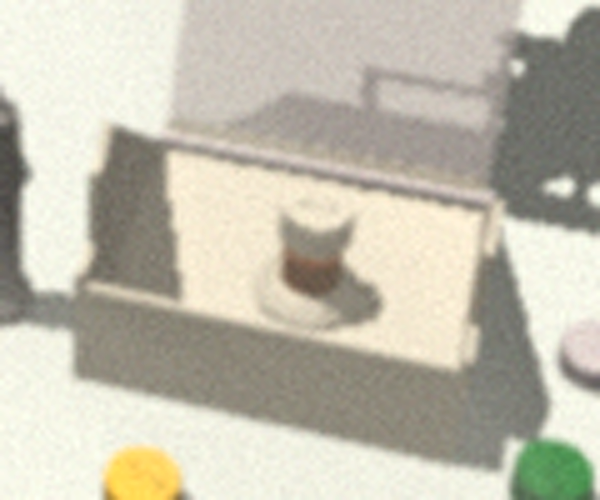

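```bash
python3 - <<'E'
from h import *
np.set_printoptions(precision=1,suppress=True)
w=cam("wrist");cv2.imwrite("pics/w3.png",w[0][:,:,::-1]);t=cam("top");s=cam("scene")
print(atz(w,(461.7,176),79),atz(t,(240,219.75),79),atz(s,(393.4,232.6),79),tri(ray(t,(240,219.75)),ray(w,(461.7,176))))
# cup centre
print("cup",atz(t,(215+271/8,195+226/8),22))
rel([613,107,150],11)
E
```

```text
[614. 113.  79.] [617.4 113.6  79. ] [629.6 116.7  79. ] (array([617.1, 113.7,  74.7]), np.float64(2.676336768708839))
cup [616.5 105.3  22. ]
 shift cm [17.5 -0.4 13.3] rot [-0.  0. -0.] tcp [442.1  70.  282.9] [-180.     0.1   11. ]
```

```bash
python3 - <<'E'
from h import *
rel([616,112,190],-25)
E
```

```text
shift cm [17.88 -0.8   9.26] rot [0.    0.002 0.628] tcp [442.1  70.  282.9] [-1.8e+02  1.0e-01  1.1e+01]
```

{"fn": "jog_arm", "kwargs": {"steps": [{"hand":60,"x":6,"y":-0.3,"z":1,"rx":0,"ry":0,"rz":0.18},{"hand":60,"x":12,"y":-0.6,"z":4.5,"rx":0,"ry":0,"rz":0.36},{"hand":60,"x":17.9,"y":-0.8,"z":9.3,"rx":0,"ry":0,"rz":0.54},{"hand":60,"x":17.9,"y":-0.8,"z":9.3,"rx":0,"ry":0,"rz":0.628},{"hand":60,"x":17.9,"y":-0.8,"z":9.3,"rx":0,"ry":0,"rz":0.628},{"hand":60,"x":17.9,"y":-0.8,"z":9.3,"rx":0,"ry":0,"rz":0.628}]}}

```text
clock: 5.35
ee_pos: [616.3, 112.0, 191.0]
orientation: [180.0, 0.0, -24.9]
force: [-0.1, 0.0, 0.4]
opening: 69.7
```

```bash
python3 - <<'E'
from h import *
np.set_printoptions(precision=1,suppress=True)
w=cam("wrist");cv2.imwrite("pics/w4.png",w[0][:,:,::-1])
print(w[3],proj(w,[[616,112,79]]),status.observe()["ee_pos"])
t=cam("top");cv2.imwrite("pics/t4.png",t[0][:,:,::-1])
E
```

```text
[644.7 170.8 361. ] [[313.4 201.5]] [616.4 112.  191.5]
```

View pics/w4.png

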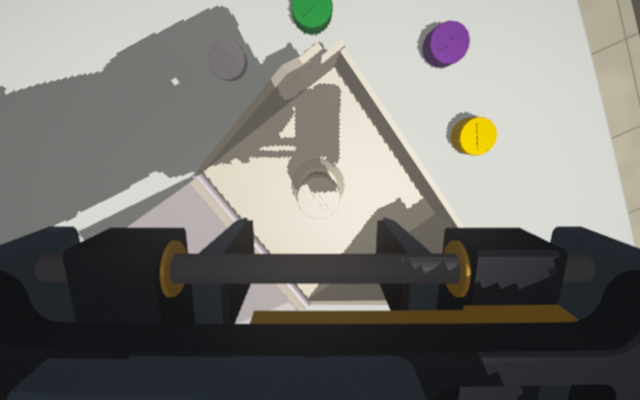

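View pics/t4.png

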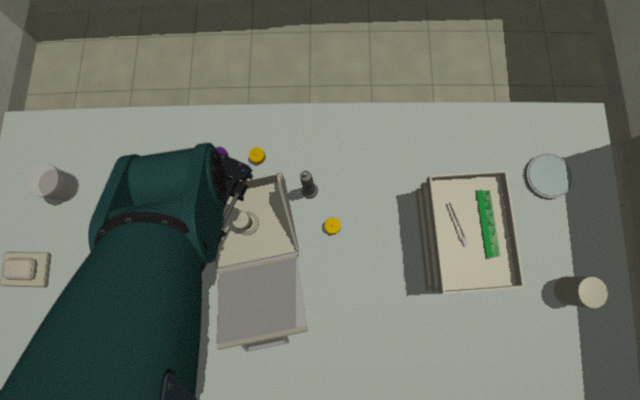

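```bash
python3 - <<'E'
from h import *
a=cv2.imread("pics/w4.png")[150:230,270:370]
cv2.imwrite("pics/w4c.png",cv2.convertScaleAbs(cv2.resize(a,None,fx=7,fy=7,interpolation=2),alpha=1.6,beta=-140))
E
```

```text
(no output)
```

View pics/w4c.png

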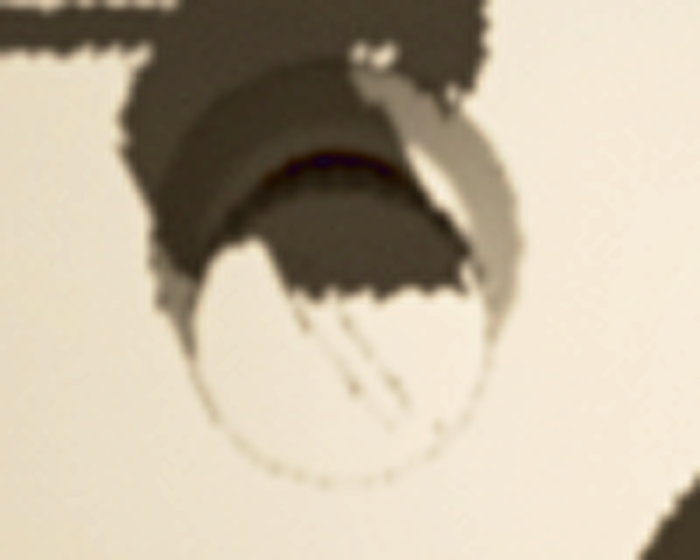

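```bash
python3 - <<'E'
from h import *
w=cam("wrist");P=atz(w,(318.7,198),79);print(P)
rel([P[0],P[1],62],-25)
rel([616,112,62],-25)
E
```

```text
[622.11042414 112.81475749  79.        ]
 shift cm [ 0.45 -0.3  12.99] rot [-0.001 -0.001  0.001] tcp [616.6 112.  191.9] [-1.80e+02 -1.00e-01 -2.49e+01]
 shift cm [-0.07  0.03 12.99] rot [-0.001 -0.001  0.001] tcp [616.6 112.  191.9] [-1.80e+02 -1.00e-01 -2.49e+01]
```

{"fn": "jog_arm", "kwargs": {"steps": [{"hand":60,"x":0.4,"y":-0.2,"z":4,"rx":0,"ry":0,"rz":0},{"hand":60,"x":0.4,"y":-0.2,"z":8.2,"rx":0,"ry":0,"rz":0},{"hand":60,"x":0.4,"y":-0.2,"z":8.2,"rx":0,"ry":0,"rz":0}]}}

```text
clock: 5.88
ee_pos: [619.4, 111.9, 107.2]
orientation: [179.9, 0.2, -25.0]
force: [-0.2, -0.1, 0.7]
opening: 69.8
```

```bash
python3 - <<'E'
from h import *
np.set_printoptions(precision=1,suppress=True)
w=cam("wrist");cv2.imwrite("pics/w5.png",cv2.convertScaleAbs(cv2.resize(w[0][120:300,180:450,::-1],None,fx=2.9,fy=2.9),alpha=1.6,beta=-140))
e=status.observe();print(e["ee_pos"],proj(w,[[e["ee_pos"][0],e["ee_pos"][1],79]]))
E
```

```text
[620.8 112.1 109.2] [[315.1 229. ]]
```

View pics/w5.png

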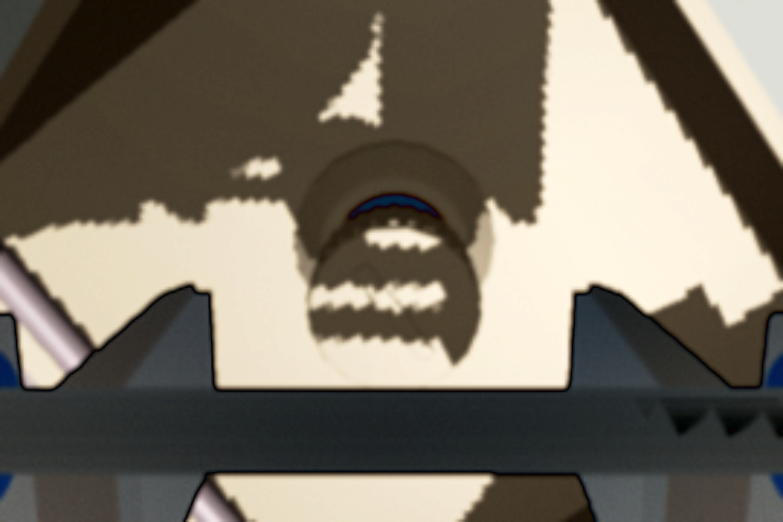

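{"fn": "jog_arm", "kwargs": {"steps": [{"hand":60,"x":0.05,"y":-0.25,"z":2.5,"rx":0,"ry":0,"rz":0},{"hand":60,"x":0.05,"y":-0.25,"z":4.75,"rx":0,"ry":0,"rz":0},{"hand":60,"x":0.05,"y":-0.25,"z":4.75,"rx":0,"ry":0,"rz":0},{"hand":255,"x":0.05,"y":-0.25,"z":4.75,"rx":0,"ry":0,"rz":0},{"hand":255,"x":0.05,"y":-0.25,"z":4.75,"rx":0,"ry":0,"rz":0},{"hand":255,"x":0.05,"y":-0.25,"z":4.75,"rx":0,"ry":0,"rz":0},{"hand":255,"x":0.05,"y":-0.25,"z":4.75,"rx":0,"ry":0,"rz":0}], "squeeze": 40}}

```text
clock: 6.8
ee_pos: [622.2, 114.6, 61.7]
orientation: [180.0, 0.1, -25.0]
force: [-4.6, 3.1, 5.1]
opening: 39.4
```

```bash
python3 - <<'E'
from h import *
np.set_printoptions(precision=2,suppress=True)
e=status.observe();print(e["ee_pos"],e["orientation"],e["force"],e["torque"],e["opening"])
w=cam("wrist");cv2.imwrite("pics/w6.png",cv2.convertScaleAbs(cv2.resize(w[0][120:300,180:450,::-1],None,fx=2.9,fy=2.9),alpha=1.2))
t=cam("top");cv2.imwrite("pics/t6.png",cv2.resize(t[0][130:380,150:350,::-1],None,fx=2.4,fy=2.4))
E
```

```text
[622.22 114.56  61.7 ] [179.98   0.08 -24.99] [-4.62  3.12  5.13] [ 0.53  1.17 -0.07] 39.44203290613715
```

View pics/w6.png

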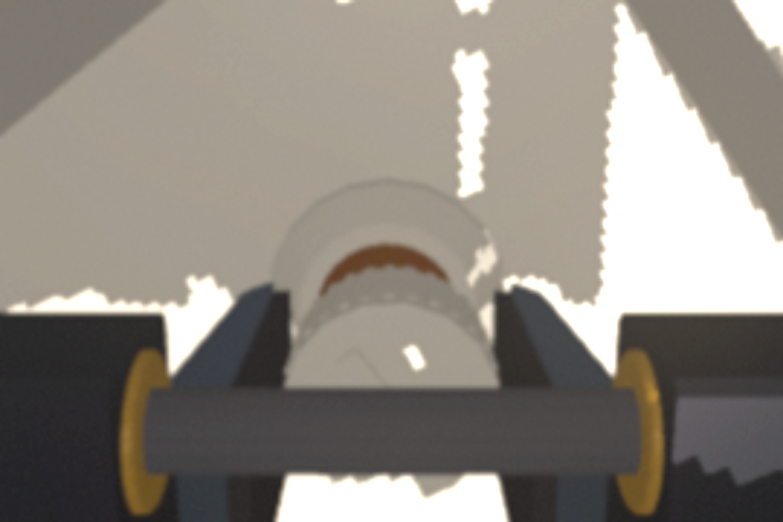

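View pics/t6.png

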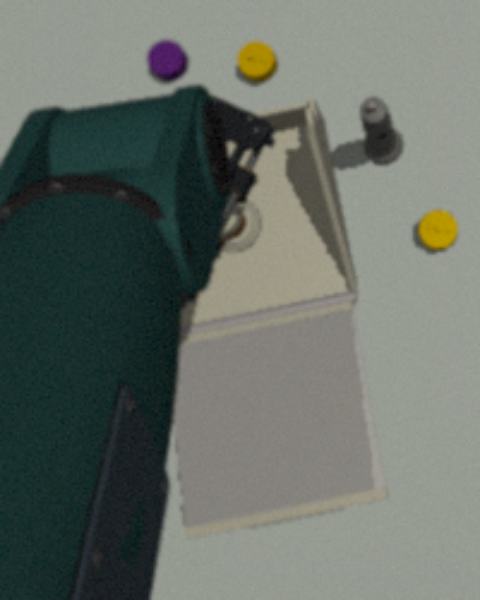

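```bash
python3 - <<'E'
from h import *
np.set_printoptions(precision=1,suppress=True)
t=cam("top");y=np.radians(11);bx=np.array([np.cos(y),np.sin(y),0]);by=np.array([-np.sin(y),np.cos(y),0]);H=np.array([522,86,12])
for f in(1.8,2.0,2.17):
    a=np.pi/4+f;print(f,[( (proj(t,[H+200*np.cos(a)*bx+by*s+[0,0,200*np.sin(a)]])-[150,130])*2.4)[0] for s in(98,-98)])
E
```

```text
1.8 [array([154.1, 523.8]), array([371.2, 482.9])]
2.0 [array([169. , 535.6]), array([377.6, 496.3])]
2.17 [array([180.5, 538.2]), array([381.7, 500.1])]
```

{"fn": "jog_arm", "kwargs": {"steps": [{"hand":255,"x":-0.05,"y":0,"z":0,"rx":0,"ry":0,"rz":0},{"hand":255,"x":-0.05,"y":0,"z":0.2,"rx":0,"ry":0,"rz":0},{"hand":255,"x":-0.05,"y":0,"z":0.2,"rx":0,"ry":0,"rz":0}]}}

```text
clock: 7.32
ee_pos: [622.2, 114.6, 59.7]
orientation: [180.0, 0.0, -25.0]
force: [-4.5, 1.8, 5.3]
opening: 39.7
```

{"fn": "jog_arm", "kwargs": {"steps": [{"hand":255,"x":-0.1,"y":0,"z":0.2,"rx":0,"ry":0,"rz":0},{"hand":255,"x":-0.1,"y":0,"z":0.4,"rx":0,"ry":0,"rz":0},{"hand":255,"x":-0.1,"y":0,"z":0.4,"rx":0,"ry":0,"rz":0}]}}

```text
clock: 7.7
ee_pos: [622.2, 114.8, 56.1]
orientation: [-180.0, -0.1, -25.0]
force: [-1.2, -1.5, 7.9]
opening: 39.1
```

{"fn": "jog_arm", "kwargs": {"steps": [{"hand":255,"x":0,"y":0,"z":0.1,"rx":0,"ry":0,"rz":0},{"hand":255,"x":0,"y":0,"z":0.1,"rx":0,"ry":0,"rz":0}]}}

```text
clock: 7.95
ee_pos: [622.2, 114.8, 55.4]
orientation: [-180.0, -0.1, -25.0]
force: [-3.3, -2.2, 11.4]
opening: 39.1
```

{"fn": "jog_arm", "kwargs": {"steps": [{"hand":255,"x":0,"y":0,"z":0,"rx":0,"ry":0,"rz":-0.12},{"hand":255,"x":0,"y":0,"z":0,"rx":0,"ry":0,"rz":-0.24},{"hand":255,"x":0,"y":0,"z":0,"rx":0,"ry":0,"rz":-0.36}]}}

```text
clock: 8.32
ee_pos: [622.2, 115.2, 55.4]
orientation: [-180.0, -0.1, -4.1]
force: [-3.3, 3.1, 10.5]
opening: 39.2
```

```bash
python3 - <<'E'
from h import *
np.set_printoptions(precision=2,suppress=True)
e=status.observe();print(e["ee_pos"],e["orientation"],e["force"],e["torque"],e["opening"])
E
```

```text
[622.18 115.25  55.4 ] [-179.96   -0.07   -4.14] [-3.29  3.15 10.54] [ 0.39  0.8  -0.03] 39.206321510346164
```

{"fn": "jog_arm", "kwargs": {"steps": [{"hand":255,"x":0,"y":0,"z":0,"rx":0,"ry":0,"rz":-0.13},{"hand":255,"x":0,"y":0,"z":0,"rx":0,"ry":0,"rz":-0.26},{"hand":255,"x":0,"y":0,"z":0,"rx":0,"ry":0,"rz":-0.39},{"hand":255,"x":0,"y":0,"z":0,"rx":0,"ry":0,"rz":-0.52},{"hand":255,"x":0,"y":0,"z":0,"rx":0,"ry":0,"rz":-0.65},{"hand":255,"x":0,"y":0,"z":0,"rx":0,"ry":0,"rz":-0.78},{"hand":255,"x":0,"y":0,"z":0,"rx":0,"ry":0,"rz":-0.9},{"hand":255,"x":0,"y":0,"z":0,"rx":0,"ry":0,"rz":-0.9}]}}

```text
clock: 9.32
ee_pos: [621.5, 115.1, 55.4]
orientation: [-180.0, -0.0, 47.3]
force: [-7.7, 2.1, 15.4]
opening: 39.1
```

```bash
python3 - <<'E'
from h import *
np.set_printoptions(precision=2,suppress=True)
e=status.observe();print(e["ee_pos"],e["orientation"],e["force"],e["torque"],e["opening"])
w=cam("wrist");cv2.imwrite("pics/w7.png",cv2.convertScaleAbs(cv2.resize(w[0][120:300,180:450,::-1],None,fx=2.9,fy=2.9),alpha=1.2))
E
```

```text
[621.54 115.13  55.36] [-179.98   -0.     47.32] [-7.68  2.09 15.42] [0.23 1.41 0.  ] 39.11304834369595
```

View pics/w7.png

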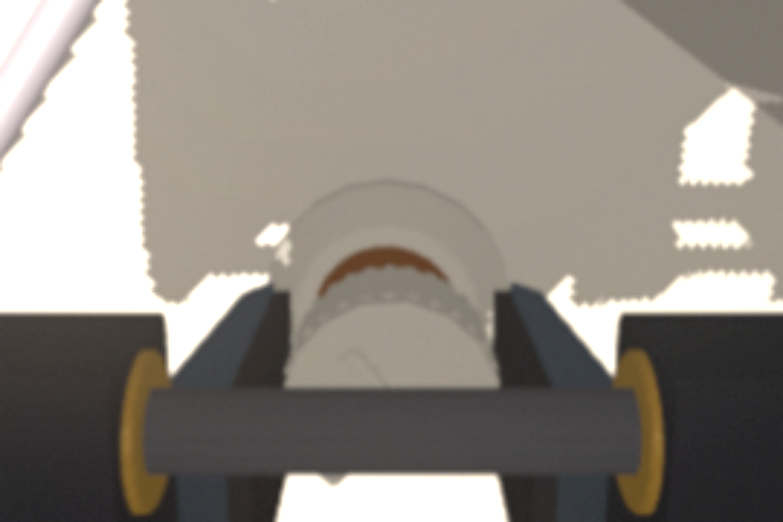

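The cap's bar mark sits at the same place in the gripper view, so the cap turned the full 72° with it. Now I'll lift.

{"fn": "jog_arm", "kwargs": {"steps": [{"hand":255,"x":0,"y":0,"z":-0.5,"rx":0,"ry":0,"rz":0},{"hand":255,"x":0,"y":0,"z":-1.2,"rx":0,"ry":0,"rz":0},{"hand":255,"x":0,"y":0,"z":-2,"rx":0,"ry":0,"rz":0}]}}

```text
clock: 9.75
ee_pos: [621.5, 114.8, 74.8]
orientation: [180.0, 0.0, 47.2]
force: [0.0, -0.1, -0.3]
opening: 39.3
```

Force is back to zero and the opening is still 39.3, so the cap is free and held. I'll raise it the rest of the way.

{"fn": "jog_arm", "kwargs": {"steps": [{"hand":255,"x":0,"y":0,"z":-2,"rx":0,"ry":0,"rz":0},{"hand":255,"x":0,"y":0,"z":-4,"rx":0,"ry":0,"rz":0},{"hand":255,"x":0,"y":0,"z":-5.2,"rx":0,"ry":0,"rz":0},{"hand":255,"x":0,"y":0,"z":-5.2,"rx":0,"ry":0,"rz":0},{"hand":255,"x":0,"y":0,"z":-5.2,"rx":0,"ry":0,"rz":0},{"hand":255,"x":0,"y":0,"z":-5.2,"rx":0,"ry":0,"rz":0}]}}

```text
clock: 10.5
ee_pos: [621.1, 114.8, 125.7]
orientation: [-180.0, 0.1, 47.2]
force: [0.3, 0.7, -0.4]
opening: 38.7
```

```bash
python3 - <<'E'
from h import *
np.set_printoptions(precision=2,suppress=True)
e=status.observe();print(e["ee_pos"],e["orientation"],e["force"],e["joint_velocities"],e["opening"])
for n in("wrist","scene","top"):
    c=cam(n);cv2.imwrite(f"pics/{n}8.png",c[0][:,:,::-1])
a=cv2.imread("pics/scene8.png")[150:310,300:480];cv2.imwrite("pics/s8c.png",cv2.convertScaleAbs(cv2.resize(a,None,fx=3.7,fy=3.7,interpolation=2),alpha=1.5))
E
```

```text
[621.07 114.83 125.7 ] [-179.96    0.05   47.21] [ 0.29  0.75 -0.37] [ 0.06 -0.02 -0.1   0.12 -0.01  0.03] 38.73575922679417
```

View pics/wrist8.png

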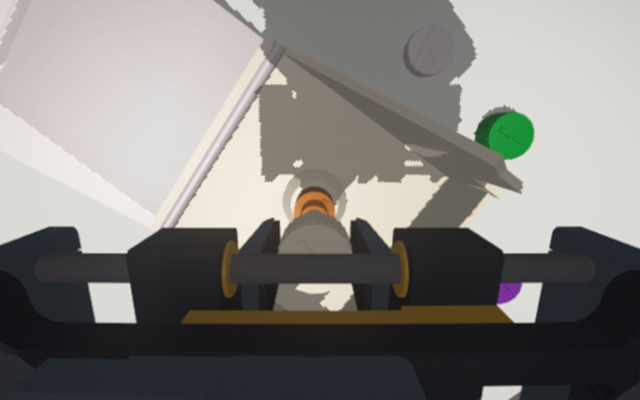

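View pics/s8c.png

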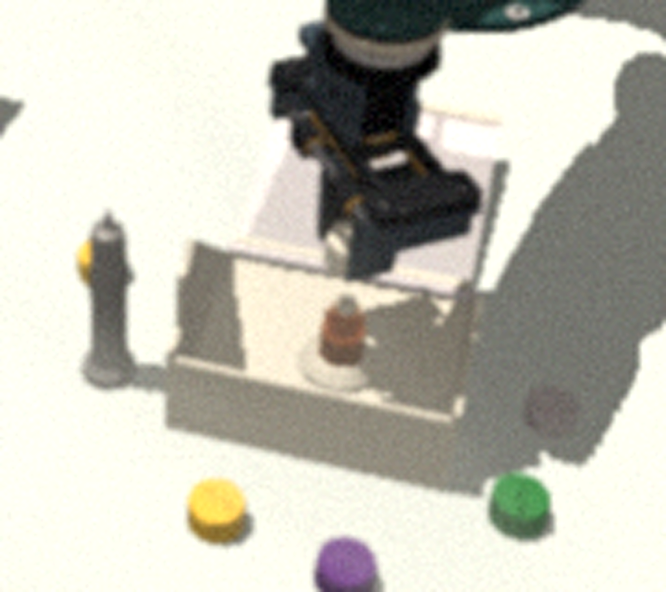

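View pics/top8.png

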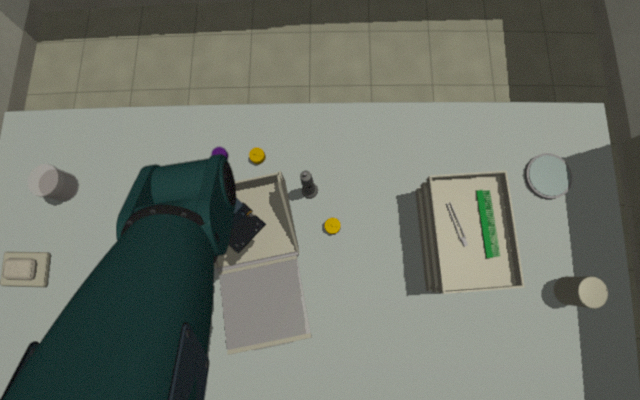

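The wrist and scene views show the cap in the fingers, with the open amber neck directly below. The flap lies flat, and the toothbrush, tin, comb and tweezers have not moved.

```bash
python3 -c "
from plant import order
print(order.finish_job())"
```

```text
the job is handed in; nothing more can be done
None
```

I opened the flap by its bar and it sank by itself to its stop. I then gripped the white cap, pressed it down until it met the neck, turned it 72° counter-clockwise and lifted it straight off. The job was handed in at about 10.5 s on the robot's clock. No verdict was reported.

**Last checks:**
- **Cap:** the arm is still and upright, with the gripper opening at 38.7 mm on the cap. I estimate the underside is about 48 mm above the neck, worked out from the arm height and assuming little slip in the grip.
- **Neck:** the outside force is near zero, so the cap is not touching the bottle or box. The wrist picture shows the open neck under the cap.
- **Flap:** it lies flat in front of the box, matching its position at the 2.17 rad stop.
- **Bystanders:** the toothbrush, tin, comb and tweezers look unmoved in the pictures; I did not re-measure their positions.

**Disagreements:** the cameras differed on the cap's position by 3–8 mm, and one rough scene-camera reading was about 15 mm off. I settled this with close wrist-camera views before gripping. Sideways force reached about 8 N while turning, which I took to be a small off-centre error. It disappeared once the cap was lifted.

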